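# Let a crankcase down on its ratchet assembly stand

## Robot

A 6-joint arm with a two-finger parallel gripper is mounted at the origin on a cart in front of the work surface, level with it; the furniture and walls round the work are solid. World frame = base frame: x ahead of the robot, y to its left, z up, the work surface at z = 0. Lengths are in m, angles in rad, forces in N, time in s.
With the tool pointing down it reaches from about 0.3 to 0.775 m from the base axis. Payload 14.6 kg.
Tool frame: the origin (TCP) lies midway between the tips of the shut fingers; the grasp point (between the pads) lies 19 mm behind it (r.tcp_to_grasp is the distance from the TCP to the grasp point, in m); z points along the fingers, y is the line along which they close (so a half turn about z gives the same grasp; the last joint's range is limited). The gripper opens to 85 mm and grips with 20 to 120 N. Pads are 22 mm wide; open, the fingers measure 114 mm over their backs; the gripper's body (76 mm by 85 mm) begins 54 mm behind the grasp point. The pads swing forward as they close: fully open they stand 13 mm farther back than shut.
Start: joints at [-1.319, 0.3, 1.521, -0, 1.321, -0.067], TCP at [0.172, -0.522, 0.231] pointing down, gripper open.
Joint ranges: [-3.03, 3.03], [-0.79, 2.21], [0.23, 2.52], [-1.04, 4.18], [0, 3.07], [-2.55, 2.55]. Speed limits (rad/s): [2.22, 2.22, 2.57, 3.14, 3.14, 3.14].

## Interface

Orientations are given as a unit quaternion [x, y, z, w].
In Python, from workcell import r gives the robot as it stands.
- The arm moves only by the shell command python3 -m pendant 'ROWS' [FORCE]. ROWS is JSON, a list of rows, each an object of numbers: "tx", "ty", "tz": the shift along the tool's x, y, z in m; "ax", "ay", "az": the turn, a rotation vector about the tool's x, y, z in rad; "gripper": the opening, from 0 (shut) to 1 (fully open). In form: [{"tx": .., "ty": .., "tz": .., "ax": .., "ay": .., "az": .., "gripper": ..}, ...]. A call has 1 to 20 rows; each row is the pose to reach, as a shift and turn from the pose commanded when the call began, along the tool's axes at that moment; what a row does not reach only later rows make up. A row lasts 1/10 s, in which the tool goes at most 50 mm and 8.59 degrees, less where a joint would pass 70% of its speed; a pose out of reach is approached as far as the arm can. A call with a gripper value outside its range is refused whole. The fingers move at their own pace and stop on an object; FORCE is the grip in N (left out, the last holds). Time passes only in rows, so rows that repeat a pose let the fingers close. It gives the time, the measured TCP pose, the force, the opening and the grip force at its end, in the units of the state.
- r.read_state(): the state, without advancing time (a new reading comes with each control period).
- r.snapshot(name): name is "scene" or "top" or "wrist"; returns a dict with "image" (384x512x3 uint8, red, green, blue), "fx", "fy", "cx", "cy" (pixels), "extrinsics" (4x4, takes a point from world to camera coordinates); the wrist camera has in their place "tool_from_camera" (4x4, takes a point from camera to tool coordinates, whose origin is the TCP and whose axes are the flange's). Camera axes: x right, y up, looking along -z (the intrinsics and any distortion apply to the point x, -y, -z); pixel columns grow to the right and rows downward; lengths in m; the calibration is good to about 2 mm. A picture is of the moment at which its call begins: read the wrist's pose just before it. There is no depth.
- r.finish_job(): hands the job in; it is judged then, once.
The state is a dict: "time": time; "qpos": joint angles; "joint_vel": joint speeds; "tau": joint torques, N m; "position": TCP position; "ee_rot": TCP orientation; "wrist_force": force on the tool from outside, world axes, zero at the start; "torque": the same for the moment, N m; "grip_width": finger opening in m; "gripper_force": force on a finger pad.
Only numpy, scipy, OpenCV 4.12 (cv2) and the standard library are available. Lean on these libraries where they do the work, as an engineer would, in place of code of your own. Each camera call takes 0.05 s, during which the arm holds its last target. There are 200 camera calls.

## Task

The crankcase on the assembly stand is held turned up by the ratchet: take the pawl off with its flip lever (it only lets go once the crank is wound up a touch to take the load) and ease the case down with the crank, never letting it drop or run away, until it rests fully down on its stop. Then flip the pawl back into the ratchet and leave everything at rest. Leave the tools lying on the bench alone.

Things in the scene. Friction and masses are not known exactly. Their poses are not given: they have to be found in the camera images.
- stand: Fixed grey steel assembly stand. Origin on the bench under its column; x points away from the crank side (crank, ratchet wheel and pawl face -x, roughly towards the robot), y to the left seen from the robot, z up. Foot plate x -95 to 135, y -85 to 85 mm, top 20 mm up. Level shaft along x, 210 mm up. The crankcase, bolted off-centre behind the column (x 75 to 130 mm), swings up to 185 mm from it.
- tray (a point): Middle of the floor of the stand's open steel parts tray, at (-78, 112, 304) mm in the stand's frame. It spans x -156 to -1, y 32 to 192 mm, underside 301 mm up, rim 321 mm, and juts out over the crank: the grip cannot be reached with an upright gripper, only with the tool leaning back towards the robot (30 to 50 degrees). The space right of the tray, over the thumb pin, is open.
- shaft (a point): Point on the shaft's axis in the middle of the ratchet wheel: (-55, 0, 210) mm in the stand's frame. The wheel has 44 saw teeth (0.143 rad each), tip radius 60.5 mm, root radius 54.5 mm, 10 mm thick. Same axes as the stand.
- crank_grip (a point): Middle of the crank's black grip, a round sleeve 23 mm thick, 76 mm long, level along the stand's x, turning freely on its pin. Its middle is at x = -129 mm, 42 mm in front of the flat crank arm, and goes round the shaft on a radius of 75 mm, in the lower part of the circle: in the stand's frame y = 0.075 sin(drum - 0.45), z = 0.210 - 0.075 cos(drum - 0.45).
- drum (a joint): Angle of the shaft with wheel, crank and case (rad): 0 = the case hangs fully down on its stop; grows as the case is raised, the grip moving left (+y) and up; upper stop 2.2. It starts at about 0.8 to 1.45, standing on the pawl. The case's weight (varies; 5 to 8 N at the grip, 2 N when down) always drives it back to 0: it drops at once when neither pawl nor crank holds it.
- flip_lever (a joint): Angle of the pawl's flip lever (rad): 0 = pawl in, 0.70 = off. A friction washer keeps it where it is put; 2 to 4 N at the thumb pin turns it. It lifts the pawl through a torsion spring: flicked to off, the pawl stays caught under the undercut tooth while loaded, and springs clear when the crank is wound up (drum growing) a little (about 0.03 rad). At in, winding up just clicks on a tooth.
- thumb_pin (a point): Middle of the flip lever's thumb pin, steel, 13 mm thick, 48 mm long, level along the stand's x (x -119 to -71 mm). It swings on a radius of 45 mm about (y -57, z 260) mm: in the stand's frame y = -0.057 - 0.045 cos(1.047 + flip_lever), z = 0.260 + 0.045 sin(1.047 + flip_lever). It leans right (-y) at the start; pushed left (+y) it goes to off, pushed back to the right to in.
- pawl_nose (a point): Nose of the steel pawl (round end 4 mm thick, at the right side of the wheel). Its distance from shaft is about 56 to 59 mm when it lies in a tooth gap, over 66 mm when it is clear of the wheel.
- copper_hammer: Copper-headed hammer with a wooden handle, 198 x 76 x 27 mm, lying near the front edge of the bench; to be left alone. Origin at the middle of its underside.
- hex_key: Black hex key, 89 x 32 x 8 mm, lying on the bench; to be left alone. Origin at the middle of its underside.
- spark_plug: Spark plug, 67 x 20 x 19 mm, lying on the bench; to be left alone. Origin at the middle of its underside.

How it is judged:
On the way, in this order (a step that is already met when the one before it is completed fails the run):
1. the pawl is clear of the ratchet wheel while the case is still up (distance between pawl_nose and shaft above 0.0645 m and value of joint drum above 0.7 rad), for 0.1 s.
2. the case hangs fully down, slowly brought to its stop, with the pawl still off (value of joint drum below 0.07 rad and distance between pawl_nose and shaft above 0.0645 m), for 0.2 s.
At the end, for the whole second after the job is handed in: The case hangs down (drum below 0.08 rad), the flip lever is back at in (below 0.12 rad), the pawl's nose lies in the teeth (less than 60 mm from shaft), and the drum is at rest (under 0.1 rad/s) (value of joint drum below 0.08 rad and value of joint flip_lever below 0.12 rad and distance between pawl_nose and shaft below 0.06 m and velocity of joint drum between -0.1 and 0.1 rad/s); the robot touches nothing.
It fails at once if the case is let drop: the drum runs back faster than 4 rad/s (velocity of joint drum below -4 rad/s).
It fails at once if a tool on the bench is moved by more than 30 mm (distance of any of copper_hammer, hex_key, spark_plug from where it was at the start of the episode above 0.03 m).
It also fails if it takes over 61 s, if anything falls off the work surface, if the arm or the gripper's body presses on something with over 40 N, if the wrist force passes 120 N, or if a joint passes its speed limit or range.

## Working session

There is one attempt and no reset: what is moved stays moved. The work goes in short steps, Python scripts to look and compute and a shell command to move; the robot and the scene stay as the last step left them, time stands still between calls to the robot, and variables do not carry over. Pictures are saved under pics/ and viewed, at most 10 in all, crops included, and the job is handed in when it is done.

```bash
mkdir -p pics; ls
python3 - <<'E'
from workcell import r
import cv2
s=r.read_state();print(s)
for n in("scene","top"):
    d=r.snapshot(n);cv2.imwrite(f"pics/{n}0.png",d["image"][:,:,::-1]);print(n,d["fx"],d["fy"],d["cx"],d["cy"],d["extrinsics"].tolist() if hasattr(d["extrinsics"],'tolist') else d["extrinsics"],d.keys())
E
```

```text
pics
{'time': 0.0, 'qpos': array([-1.31858959e+00,  3.00476357e-01,  1.52156401e+00,  1.94704067e-05,
        1.32064164e+00, -6.65630927e-02]), 'joint_vel': array([ 0.00197498, -0.00018238, -0.00142106, -0.00010803, -0.00094842,
        0.00262558]), 'tau': array([-1.57537761e-03, -5.43504024e+01, -3.61791587e+01, -1.47630526e-04,
        3.95886236e-03, -3.48292497e-05]), 'position': array([ 0.17233711, -0.52207934,  0.23072564]), 'ee_rot': array([ 9.87325328e-01,  1.58708540e-01, -4.10950770e-05, -5.43206467e-04]), 'wrist_force': array([-0.1999444, -1.0310752,  0.7610028]), 'torque': array([-0.0348139 , -0.01601725,  0.04411436]), 'gripper_force': 0.0, 'grip_width': 0.08523335058012022}
scene 381.10333765478936 381.10333765478936 247.52298279370703 196.73842311962844 [[-0.7657068198066976, -0.6431661751219719, -0.005507928874489595, 0.35587687279688246], [0.4577611384751791, -0.5509527659617286, 0.6977863496665928, -0.4608124936395093], [-0.45182718621550594, 0.5317784509155046, 0.7162847708408192, -0.6767637552905481], [0.0, 0.0, 0.0, 1.0]] dict_keys(['image', 'fx', 'fy', 'cx', 'cy', 'extrinsics'])
top 424.0708158054544 424.0708158054544 254.43482817867397 190.8400909927164 [[0.021121107937214383, -0.9997590493715917, 0.00597846126653712, -0.12767877516633455], [0.9842074742420284, 0.02184302752996199, 0.1756659608303558, -0.5720273491148204], [-0.17575422170073557, 0.002173786543399877, 0.9844316777747616, -1.0622069101689755], [0.0, 0.0, 0.0, 1.0]] dict_keys(['image', 'fx', 'fy', 'cx', 'cy', 'extrinsics'])
```

View pics/scene0.png

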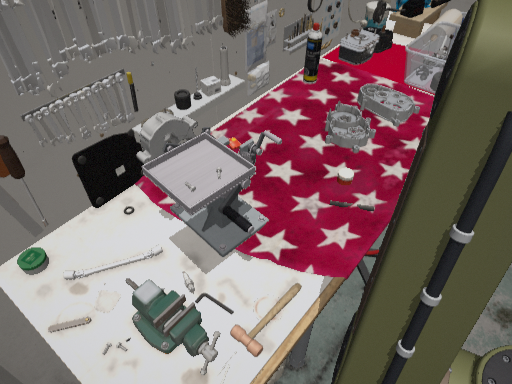

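View pics/top0.png

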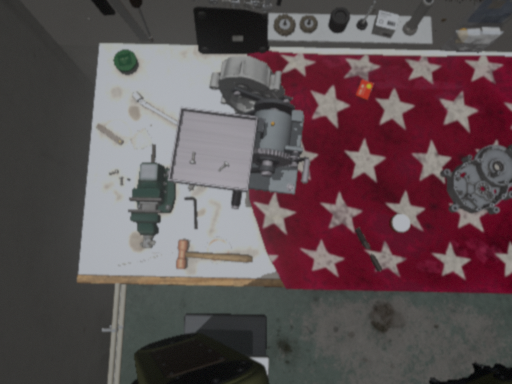

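The scene view shows the tray (about (145..255,135..215)) with the grip below it at (238,218). The top view shows the tray at (172..258,108..190), the grip end at (236,200) and the wheel at about (275,155). Next I'll enlarge both.

Run:
```python
import cv2,numpy as np
a=cv2.imread("pics/scene0.png")[120:260,130:290];b=cv2.imread("pics/top0.png")[90:220,160:320]
a=cv2.resize(a,None,fx=4.9,fy=4.2,interpolation=2)
cv2.imwrite("pics/s1.png",cv2.resize(cv2.imread("pics/scene0.png")[120:260,130:290],None,fx=4,fy=4,interpolation=2))
cv2.imwrite("pics/t1.png",cv2.resize(b,None,fx=4,fy=4,interpolation=2))
```

```text
(no output)
```

View pics/s1.png

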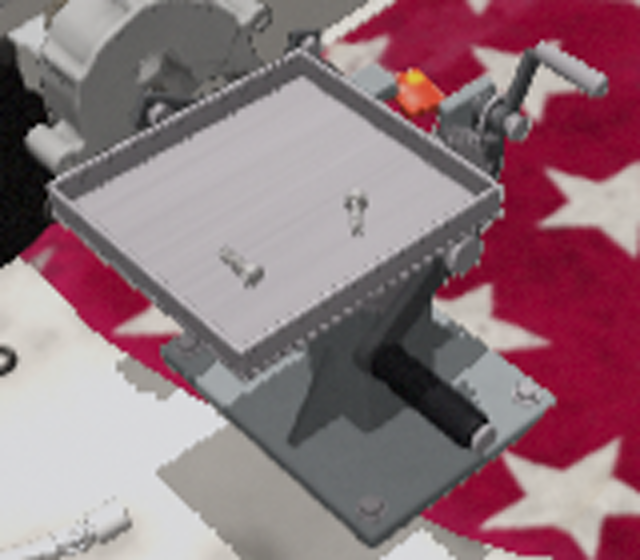

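View pics/t1.png

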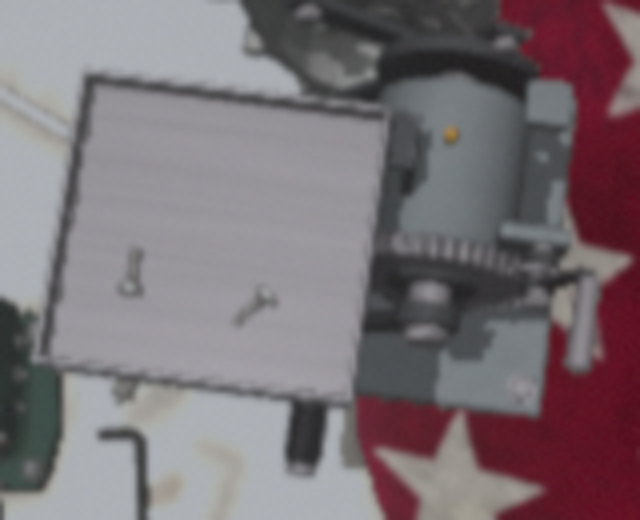

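The tray rim corners, the grip end and the thumb pin are all clear in both crops, so I'll triangulate them.

```bash
cat > h.py <<'E'
import numpy as np
from workcell import r
from scipy.spatial.transform import Rotation as R
def cams():
    return {n:r.snapshot(n) for n in("scene","top")}
def P(d):
    K=np.array([[d["fx"],0,d["cx"]],[0,d["fy"],d["cy"]],[0,0,1.]])
    return K@np.diag([1,-1,-1])@np.array(d["extrinsics"])[:3]
E
python3 - <<'E'
from h import *
import cv2
c=cams();Ps,Pt=P(c["scene"]),P(c["top"])
s=lambda x,y:(x/4+130-.375,y/4+120-.375); t=lambda x,y:(x/4+160-.375,y/4+90-.375)
pts=dict(BL=(s(52,187),t(86,76)),BR=(s(303,52),t(388,112)),FR=(s(500,188),t(352,403)),FL=(s(243,355),t(42,362)),
 gripend=(s(483,437),t(302,468)),pinfar=(s(543,50),t(588,275)),pinnear=(s(598,88),t(578,365)))
X={}
for k,(a,b) in pts.items():
    x=cv2.triangulatePoints(Ps,Pt,np.array(a),np.array(b))[:,0];x=x[:3]/x[3];X[k]=x
    e=[(lambda q:q[:2]/q[2])(Q@np.r_[x,1])-u for Q,u in((Ps,a),(Pt,b))]
    print(k,x.round(4),np.round(e,1).tolist())
L=dict(BL=(-.001,.192),BR=(-.001,.032),FR=(-.156,.032),FL=(-.156,.192))
A=np.array([L[k] for k in L]);B=np.array([X[k][:2] for k in L])
a,b=A-A.mean(0),B-B.mean(0)
yaw=np.arctan2((a[:,0]*b[:,1]-a[:,1]*b[:,0]).sum(),(a*b).sum())
Rm=np.array([[np.cos(yaw),-np.sin(yaw)],[np.sin(yaw),np.cos(yaw)]])
o=B.mean(0)-Rm@A.mean(0);print("yaw",yaw,"o",o,"res",(B-(A@Rm.T+o)).round(4).tolist())
for k,x in X.items(): print(k,np.r_[Rm.T@(x[:2]-o),x[2]].round(4))
for k in("top","scene"):
    E=np.array(c[k]["extrinsics"]);print(k,-E[:3,:3].T@E[:3,3])
E
```

```text
BL [0.6948 0.0394 0.3201] [[0.3, 0.1], [-0.1, -0.2]]
BR [ 0.6783 -0.1161  0.3205] [[-0.2, -0.0], [0.1, 0.1]]
FR [ 0.5282 -0.1008  0.318 ] [[0.4, 0.1], [-0.1, -0.3]]
FL [0.5461 0.0547 0.3157] [[0.6, 0.1], [-0.2, -0.4]]
gripend [ 0.5154 -0.0709  0.1663] [[-0.1, -0.0], [0.1, 0.1]]
pinfar [ 0.5991 -0.2215  0.2998] [[-0.9, -0.2], [0.4, 0.7]]
pinnear [ 0.5537 -0.2156  0.2984] [[0.2, 0.0], [-0.1, -0.1]]
yaw -0.10624408258227276 o [ 0.6780121  -0.15039643] res [[-0.0026, -0.0012], [-0.0022, 0.0024], [0.0019, 0.0012], [0.0029, -0.0024]]
BL [-0.0035  0.1906  0.3201]
BR [-0.0034  0.0341  0.3205]
FR [-0.1543  0.0334  0.318 ]
FL [-0.1529  0.1899  0.3157]
gripend [-0.1701  0.0618  0.1663]
pinfar [-0.0709 -0.079   0.2998]
pinnear [-0.1167 -0.078   0.2984]
top [ 0.37900296 -0.11284419  1.14691919]
scene [0.17765914 0.33489043 0.80826438]
```

```bash
cat >> h.py <<'E'
O=np.array([.678,-.1504,0]);YAW=-.106
S=R.from_euler('z',YAW)
def W(p): return S.apply(p)+O
def target(p,lean,depth=0.019):
    """stand-frame grasp point, lean -> world TCP pos, rot"""
    q=S*R.from_euler('x',np.pi)*R.from_euler('y',lean)
    return W(p)+q.apply([0,0,depth]),q
def rel(p,lean,depth=0.019,st=None):
    s=st or r.read_state();q0=R.from_quat(s["ee_rot"]);T,q=target(p,lean,depth)
    t=q0.inv().apply(T-s["position"]);a=(q0.inv()*q).as_rotvec()
    print(np.round(p,3),"t",t.round(4),"a",a.round(3),"world",T.round(3))
def where():
    s=r.read_state();q=R.from_quat(s["ee_rot"]);g=s["position"]+q.apply([0,0,.019])*-1
    print("t",round(s["time"],2),"grasp stand",S.inv().apply(g-O).round(4),"F stand",S.inv().apply(s["wrist_force"]).round(1),"w",round(s["grip_width"],4),"gf",round(s["gripper_force"],1),"q",s["qpos"].round(2))
def grip(d,x=-.14): return [x,.075*np.sin(d-.45),.210-.075*np.cos(d-.45)]
E
python3 - <<'E'
from h import *
where()
rel([-.1,-.0795,.38],0);rel([-.1,-.0795,.296],0)
E
```

```text
t 0.2 grasp stand [-0.4635 -0.4232  0.25  ] F stand [ 0.5  0.2 -0.1] w 0.0856 gf 0.0 q [-1.32  0.3   1.52 -0.    1.32 -0.07]
[-0.1  -0.08  0.38] t [ 0.4728 -0.1634 -0.1299] a [-0.001  0.     0.425] world [ 0.57  -0.219  0.361]
[-0.1   -0.08   0.296] t [ 0.4728 -0.1633 -0.0459] a [-0.001  0.     0.425] world [ 0.57  -0.219  0.277]
```

```bash
python3 -m pendant '[{"tz":-0.05,"gripper":0.45},{"tz":-0.10,"gripper":0.45},{"tz":-0.13,"gripper":0.45},{"tx":0.473,"ty":-0.163,"tz":-0.13,"az":0.425,"gripper":0.45},{"tx":0.473,"ty":-0.163,"tz":-0.13,"az":0.425,"gripper":0.45},{"tx":0.473,"ty":-0.163,"tz":-0.13,"az":0.425,"gripper":0.45},{"tx":0.473,"ty":-0.163,"tz":-0.13,"az":0.425,"gripper":0.45},{"tx":0.473,"ty":-0.163,"tz":-0.13,"az":0.425,"gripper":0.45},{"tx":0.473,"ty":-0.163,"tz":-0.13,"az":0.425,"gripper":0.45},{"tx":0.473,"ty":-0.163,"tz":-0.13,"az":0.425,"gripper":0.45},{"tx":0.473,"ty":-0.163,"tz":-0.13,"az":0.425,"gripper":0.45},{"tx":0.473,"ty":-0.163,"tz":-0.13,"az":0.425,"gripper":0.45},{"tx":0.473,"ty":-0.163,"tz":-0.13,"az":0.425,"gripper":0.45},{"tx":0.473,"ty":-0.163,"tz":-0.13,"az":0.425,"gripper":0.45},{"tx":0.473,"ty":-0.163,"tz":-0.13,"az":0.425,"gripper":0.45},{"tx":0.473,"ty":-0.163,"tz":-0.13,"az":0.425,"gripper":0.45},{"tx":0.473,"ty":-0.163,"tz":-0.13,"az":0.425,"gripper":0.45}]' 20
python3 - <<'E'
from h import *
import cv2
where();rel([-.1,-.0795,.296],0);rel([-.1,-.0450,.296],0)
d=r.snapshot("wrist");cv2.imwrite("pics/w1.png",d["image"][:,:,::-1])
E
```

```text
t 0.2 grasp stand [-0.4635 -0.4232  0.25  ] F stand [ 0.5  0.2 -0.1] w 0.0856 gf 0.0 q [-1.32  0.3   1.52 -0.    1.32 -0.07]
[-0.1   -0.08   0.296] t [ 0.4728 -0.1633 -0.0459] a [-0.001  0.     0.425] world [ 0.57  -0.219  0.277]
[-0.1   -0.045  0.296] t [ 0.487  -0.1947 -0.0459] a [-0.001  0.     0.425] world [ 0.574 -0.185  0.277]invalid input at $[0]: expected keys tx, ty, tz, ax, ay, az, gripper
```

View pics/w1.png

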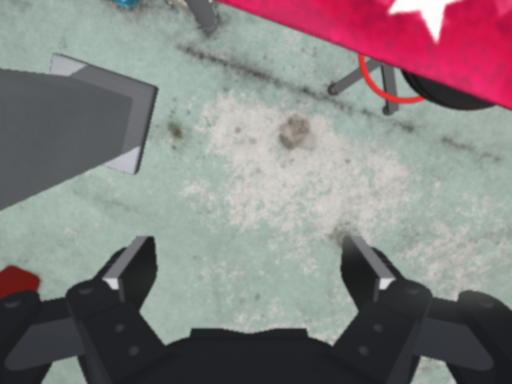

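The call was refused because every row needs all its keys, so the arm hasn't moved. The wrist picture shows only the floor and the fingers.

```bash
python3 -m pendant '[{"tx":0,"ty":0,"tz":-0.05,"ax":0,"ay":0,"az":0,"gripper":0.45},{"tx":0,"ty":0,"tz":-0.10,"ax":0,"ay":0,"az":0,"gripper":0.45},{"tx":0,"ty":0,"tz":-0.13,"ax":0,"ay":0,"az":0,"gripper":0.45},{"tx":0.473,"ty":-0.163,"tz":-0.13,"ax":0,"ay":0,"az":0.425,"gripper":0.45},{"tx":0.473,"ty":-0.163,"tz":-0.13,"ax":0,"ay":0,"az":0.425,"gripper":0.45},{"tx":0.473,"ty":-0.163,"tz":-0.13,"ax":0,"ay":0,"az":0.425,"gripper":0.45},{"tx":0.473,"ty":-0.163,"tz":-0.13,"ax":0,"ay":0,"az":0.425,"gripper":0.45},{"tx":0.473,"ty":-0.163,"tz":-0.13,"ax":0,"ay":0,"az":0.425,"gripper":0.45},{"tx":0.473,"ty":-0.163,"tz":-0.13,"ax":0,"ay":0,"az":0.425,"gripper":0.45},{"tx":0.473,"ty":-0.163,"tz":-0.13,"ax":0,"ay":0,"az":0.425,"gripper":0.45},{"tx":0.473,"ty":-0.163,"tz":-0.13,"ax":0,"ay":0,"az":0.425,"gripper":0.45},{"tx":0.473,"ty":-0.163,"tz":-0.13,"ax":0,"ay":0,"az":0.425,"gripper":0.45},{"tx":0.473,"ty":-0.163,"tz":-0.13,"ax":0,"ay":0,"az":0.425,"gripper":0.45},{"tx":0.473,"ty":-0.163,"tz":-0.13,"ax":0,"ay":0,"az":0.425,"gripper":0.45},{"tx":0.473,"ty":-0.163,"tz":-0.13,"ax":0,"ay":0,"az":0.425,"gripper":0.45},{"tx":0.473,"ty":-0.163,"tz":-0.13,"ax":0,"ay":0,"az":0.425,"gripper":0.45},{"tx":0.473,"ty":-0.163,"tz":-0.13,"ax":0,"ay":0,"az":0.425,"gripper":0.45}]' 20
python3 - <<'E'
from h import *
import cv2
where();rel([-.1,-.0795,.296],0);rel([-.1,-.0450,.296],0)
d=r.snapshot("wrist");cv2.imwrite("pics/w2.png",d["image"][:,:,::-1])
E
```

```text
time: 1.95
position: [0.5696, -0.2203, 0.3616]
ee_rot: [0.999, -0.054, 0.0, 0.0]
wrist_force: [0.2, -0.4, -0.9]
grip_width: 0.0387
gripper_force: 0.0
t 1.95 grasp stand [-0.1004 -0.0809  0.3806] F stand [ 0.3 -0.4 -0.9] w 0.0387 gf 0.0 q [-0.43  0.39  1.11 -0.    1.64  1.25]
[-0.1   -0.08   0.296] t [ 0.0003 -0.0015  0.0846] a [ 0.    -0.    -0.002] world [ 0.57  -0.219  0.277]
[-0.1   -0.045  0.296] t [ 0.0003 -0.036   0.0846] a [ 0.    -0.    -0.002] world [ 0.574 -0.185  0.277]
```

View pics/w2.png

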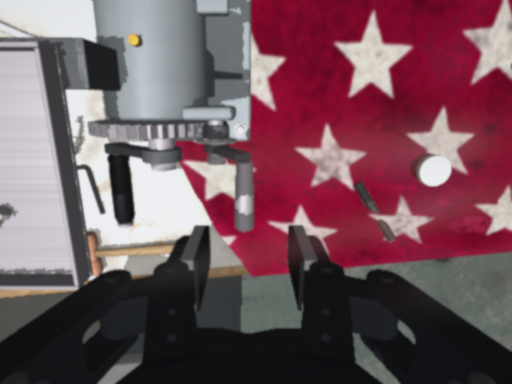

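The pin, at column 245, sits between the fingers (centre about 249). I'll go down and push left.

```bash
python3 -m pendant '[{"tx":0,"ty":0,"tz":0.043,"ax":0,"ay":0,"az":0,"gripper":0.45},{"tx":0,"ty":0,"tz":0.085,"ax":0,"ay":0,"az":0,"gripper":0.45},{"tx":0,"ty":0,"tz":0.085,"ax":0,"ay":0,"az":0,"gripper":0.45},{"tx":0,"ty":-0.01,"tz":0.085,"ax":0,"ay":0,"az":0,"gripper":0.45},{"tx":0,"ty":-0.02,"tz":0.085,"ax":0,"ay":0,"az":0,"gripper":0.45},{"tx":0,"ty":-0.03,"tz":0.085,"ax":0,"ay":0,"az":0,"gripper":0.45},{"tx":0,"ty":-0.036,"tz":0.085,"ax":0,"ay":0,"az":0,"gripper":0.45},{"tx":0,"ty":-0.042,"tz":0.085,"ax":0,"ay":0,"az":0,"gripper":0.45},{"tx":0,"ty":-0.042,"tz":0.085,"ax":0,"ay":0,"az":0,"gripper":0.45}]'
python3 -c "from h import *;where()"
```

```text
time: 2.9
position: [0.5751, -0.1764, 0.2765]
ee_rot: [0.999, -0.053, 0.0, -0.0]
wrist_force: [0.2, 0.1, -0.2]
grip_width: 0.0386
gripper_force: 0.0
t 2.9 grasp stand [-0.0996 -0.0368  0.2955] F stand [ 0.2  0.2 -0.2] w 0.0386 gf 0.0 q [-0.36  0.39  1.3   0.    1.45  1.32]
```

```bash
python3 -m pendant '[{"tx":0,"ty":-0.003,"tz":0,"ax":0,"ay":0,"az":0,"gripper":0.45},{"tx":0,"ty":-0.005,"tz":0,"ax":0,"ay":0,"az":0,"gripper":0.45}]'
python3 - <<'E'
from h import *
import cv2
where()
d=r.snapshot("wrist");cv2.imwrite("pics/w3.png",cv2.resize(d["image"][90:260,60:330,::-1],None,fx=2.9,fy=2.9,interpolation=2))
E
```

```text
time: 3.1
position: [0.5753, -0.1736, 0.2762]
ee_rot: [0.999, -0.054, -0.0, 0.001]
wrist_force: [-1.0, -19.3, -0.8]
grip_width: 0.0382
gripper_force: 9.5
t 3.1 grasp stand [-0.0996 -0.0339  0.2952] F stand [  1.  -19.3  -0.8] w 0.0382 gf 9.5 q [-0.35  0.39  1.3  -0.    1.45  1.33]
```

View pics/w3.png

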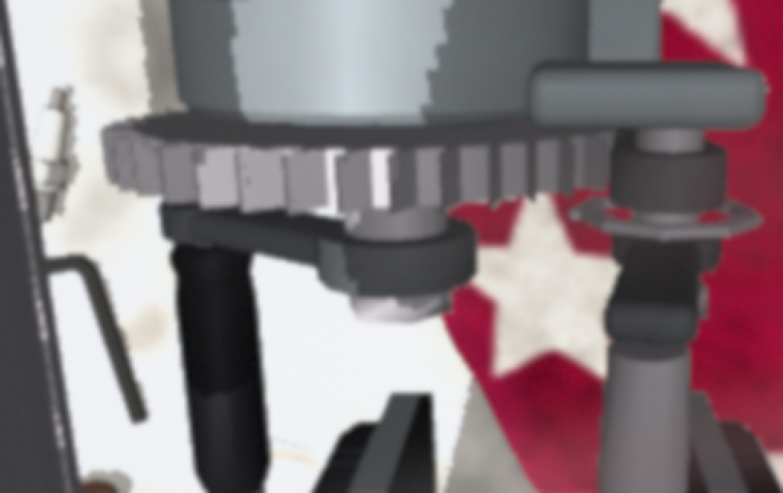

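A 19 N push-back against a lever that turns at 2 to 4 N means it is on its stop. The crop shows the pin at x≈645 against the right finger, and the grip at x≈215. Now I'll back off and go to the grip.

```bash
python3 -c "
from h import *
rel([-.1,-.045,.2955],0);rel([-.1,-.045,.39],0);rel([-.30,-.03,.40],.7);g=np.array(grip(1.41,-.14));rel(g+np.array([-.644,0,.765])*.12,.7);rel(g,.7)"
```

```text
[-0.1   -0.045  0.296] t [-0.0003  0.0108 -0.0003] a [ 0.003 -0.    -0.001] world [ 0.574 -0.185  0.276]
[-0.1   -0.045  0.39 ] t [-0.0003  0.011  -0.0948] a [ 0.003 -0.    -0.001] world [ 0.574 -0.185  0.371]
[-0.3  -0.03  0.4 ] t [-0.1881 -0.0037 -0.1093] a [ 0.003  0.7   -0.   ] world [ 0.389 -0.15   0.385]
[-0.217  0.061  0.259] t [-0.1055 -0.0956  0.0316] a [ 0.003  0.7   -0.   ] world [ 0.481 -0.068  0.244]
[-0.14   0.061  0.167] t [-0.0283 -0.096   0.1234] a [ 0.003  0.7   -0.   ] world [ 0.557 -0.076  0.152]
```

```bash
python3 -m pendant '[{"tx":0,"ty":0.011,"tz":0,"ax":0,"ay":0,"az":0,"gripper":0.45},{"tx":0,"ty":0.011,"tz":-0.05,"ax":0,"ay":0,"az":0,"gripper":0.45},{"tx":0,"ty":0.011,"tz":-0.095,"ax":0,"ay":0,"az":0,"gripper":0.45},{"tx":-0.05,"ty":0.01,"tz":-0.11,"ax":0,"ay":0.1,"az":0,"gripper":0.45},{"tx":-0.1,"ty":0.005,"tz":-0.11,"ax":0,"ay":0.24,"az":0,"gripper":0.7},{"tx":-0.15,"ty":0,"tz":-0.11,"ax":0,"ay":0.38,"az":0,"gripper":0.7},{"tx":-0.188,"ty":-0.004,"tz":-0.11,"ax":0,"ay":0.52,"az":0,"gripper":0.7},{"tx":-0.188,"ty":-0.004,"tz":-0.11,"ax":0,"ay":0.66,"az":0,"gripper":0.7},{"tx":-0.188,"ty":-0.004,"tz":-0.11,"ax":0,"ay":0.7,"az":0,"gripper":0.7},{"tx":-0.188,"ty":-0.096,"tz":-0.06,"ax":0,"ay":0.7,"az":0,"gripper":0.7},{"tx":-0.188,"ty":-0.096,"tz":-0.06,"ax":0,"ay":0.7,"az":0,"gripper":0.7},{"tx":-0.188,"ty":-0.096,"tz":-0.06,"ax":0,"ay":0.7,"az":0,"gripper":0.7},{"tx":-0.106,"ty":-0.096,"tz":0.032,"ax":0,"ay":0.7,"az":0,"gripper":0.7},{"tx":-0.106,"ty":-0.096,"tz":0.032,"ax":0,"ay":0.7,"az":0,"gripper":0.7},{"tx":-0.106,"ty":-0.096,"tz":0.032,"ax":0,"ay":0.7,"az":0,"gripper":0.7},{"tx":-0.106,"ty":-0.096,"tz":0.032,"ax":0,"ay":0.7,"az":0,"gripper":0.7}]'
python3 - <<'E'
from h import *
import cv2
where();rel(grip(1.41,-.14),.7)
d=r.snapshot("wrist");cv2.imwrite("pics/w4.png",d["image"][:,:,::-1])
E
```

```text
time: 4.75
position: [0.4802, -0.0657, 0.2412]
ee_rot: [0.939, -0.05, 0.34, 0.018]
wrist_force: [-0.4, 0.8, 0.7]
grip_width: 0.0597
gripper_force: 0.0
t 4.75 grasp stand [-0.2178  0.0633  0.2558] F stand [-0.5  0.8  0.7] w 0.0597 gf 0.0 q [-0.26 -0.17  2.13  0.21  0.5   1.26]
[-0.14   0.061  0.167] t [0.0031 0.0019 0.118 ] a [-0.001  0.006 -0.001] world [ 0.557 -0.076  0.152]
```

View pics/w4.png

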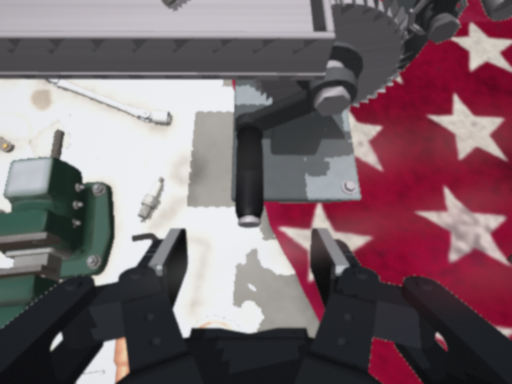

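The grip is centred between the fingers (column 249). I'll go down and close on it.

```bash
python3 -m pendant '[{"tx":0.003,"ty":0.002,"tz":0.05,"ax":0,"ay":0,"az":0,"gripper":0.7},{"tx":0.003,"ty":0.002,"tz":0.09,"ax":0,"ay":0,"az":0,"gripper":0.7},{"tx":0.003,"ty":0.002,"tz":0.118,"ax":0,"ay":0,"az":0,"gripper":0.7},{"tx":0.003,"ty":0.002,"tz":0.118,"ax":0,"ay":0,"az":0,"gripper":0.7},{"tx":0.003,"ty":0.002,"tz":0.118,"ax":0,"ay":0,"az":0,"gripper":0.1},{"tx":0.003,"ty":0.002,"tz":0.118,"ax":0,"ay":0,"az":0,"gripper":0.1},{"tx":0.003,"ty":0.002,"tz":0.118,"ax":0,"ay":0,"az":0,"gripper":0.1},{"tx":0.003,"ty":0.002,"tz":0.118,"ax":0,"ay":0,"az":0,"gripper":0.1},{"tx":0.003,"ty":0.002,"tz":0.118,"ax":0,"ay":0,"az":0,"gripper":0.1},{"tx":0.003,"ty":0.002,"tz":0.118,"ax":0,"ay":0,"az":0,"gripper":0.1}]' 50
python3 - <<'E'
from h import *
where();rel(grip(1.41,-.14),.7)
for d in(1.41,1.45,1.5,1.55):print(d,grip(d))
E
```

```text
time: 5.8
position: [0.5576, -0.075, 0.1579]
ee_rot: [0.938, -0.049, 0.343, 0.018]
wrist_force: [-8.1, 11.4, 9.0]
grip_width: 0.0212
gripper_force: 50.0
t 5.8 grasp stand [-0.1399  0.0622  0.1724] F stand [-9.3 10.4  9. ] w 0.0212 gf 50.0 q [-0.24  0.15  2.04  0.34  0.26  1.14]
[-0.14   0.061  0.167] t [-0.0036  0.0008  0.0041] a [-0.001 -0.002  0.   ] world [ 0.557 -0.076  0.152]
1.41 [-0.14, np.float64(0.06143936762257487), np.float64(0.16698600104456574)]
1.45 [-0.14, np.float64(0.06311032386059223), np.float64(0.16947732705988952)]
1.5 [-0.14, np.float64(0.06505674191955127), np.float64(0.17268217140812048)]
1.55 [-0.14, np.float64(0.06684055200460766), np.float64(0.1759802908930817)]
```

```bash
python3 -m pendant '[{"tx":0.002,"ty":-0.002,"tz":-0.0025,"ax":0,"ay":0,"az":0,"gripper":0.1},{"tx":0.004,"ty":-0.004,"tz":-0.005,"ax":0,"ay":0,"az":0,"gripper":0.1},{"tx":0.0055,"ty":-0.0055,"tz":-0.007,"ax":0,"ay":0,"az":0,"gripper":0.1},{"tx":0.007,"ty":-0.007,"tz":-0.0085,"ax":0,"ay":0,"az":0,"gripper":0.1},{"tx":0.007,"ty":-0.007,"tz":-0.0085,"ax":0,"ay":0,"az":0,"gripper":0.1},{"tx":0.007,"ty":-0.007,"tz":-0.0085,"ax":0,"ay":0,"az":0,"gripper":0.1}]'
python3 - <<'E'
from h import *
import cv2
where()
d=r.snapshot("wrist");cv2.imwrite("pics/w5.png",cv2.resize(d["image"][0:280,180:500,::-1],None,fx=2,fy=2,interpolation=2))
E
```

```text
time: 6.4
position: [0.5581, -0.0689, 0.1678]
ee_rot: [0.938, -0.05, 0.343, 0.018]
wrist_force: [8.3, 0.8, -9.5]
grip_width: 0.021
gripper_force: 50.2
t 6.4 grasp stand [-0.1401  0.0684  0.1823] F stand [ 8.1  1.6 -9.5] w 0.021 gf 50.2 q [-0.22  0.13  2.04  0.27  0.28  1.23]
```

View pics/w5.png

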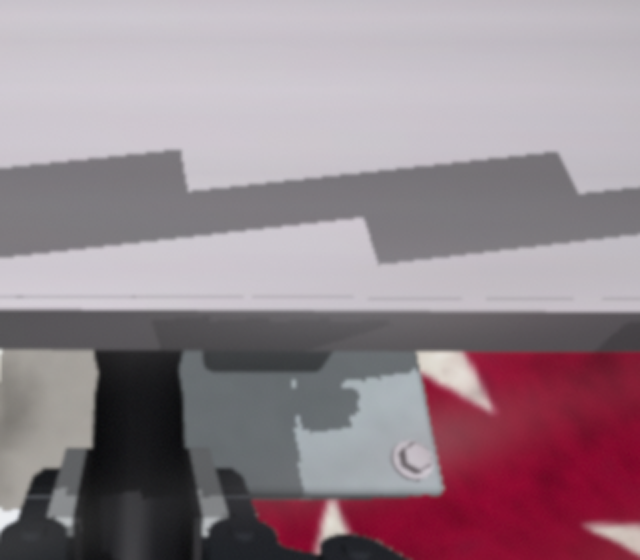

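The grip is held firmly, at crop columns 95–185, and it has been wound up about 0.15 rad. The load is now on the tool. I'll work out the arc down.

Run:
```python
from h import *
q=target([0,0,0],.7)[1]
a=np.array(grip(1.585))
for d in np.arange(1.5,.69,-.1): print(round(d,2),(q.inv().apply(S.apply(np.array(grip(d))-a))*1000).round(1))
a=np.array(grip(.7));print()
for d in np.arange(.6,-.11,-.1): print(round(d,2),(q.inv().apply(S.apply(np.array(grip(d))-a))*1000).round(1))
```

```text
1.5 [-3.6  2.9  4.3]
1.4 [-7.7  7.   9.2]
1.3 [-11.5  11.6  13.6]
1.2 [-15.   16.9  17.8]
1.1 [-18.1  22.6  21.5]
1.0 [-20.8  28.8  24.7]
0.9 [-23.1  35.4  27.4]
0.8 [-25.   42.3  29.7]
0.7 [-26.4  49.4  31.4]

0.6 [-1.   7.3  1.1]
0.5 [-1.4 14.8  1.7]
0.4 [-1.4 22.3  1.7]
0.3 [-1.  29.8  1.1]
0.2 [-0.  37.1  0. ]
0.1 [ 1.4 44.3 -1.7]
0.0 [ 3.3 51.2 -3.9]
-0.1 [ 5.6 57.8 -6.7]
```

```bash
python3 -m pendant '[{"tx":-0.0036,"ty":0.003,"tz":0.0043,"ax":0,"ay":0,"az":0,"gripper":0.1},{"tx":-0.0077,"ty":0.007,"tz":0.0092,"ax":0,"ay":0,"az":0,"gripper":0.1},{"tx":-0.0115,"ty":0.0116,"tz":0.0136,"ax":0,"ay":0,"az":0,"gripper":0.1},{"tx":-0.015,"ty":0.017,"tz":0.0178,"ax":0,"ay":0,"az":0,"gripper":0.1}]'
python3 -c "from h import *;where()"
```

```text
time: 6.85
position: [0.5563, -0.0869, 0.1448]
ee_rot: [0.938, -0.05, 0.343, 0.019]
wrist_force: [-8.5, -11.9, 3.7]
grip_width: 0.0214
gripper_force: 52.2
t 6.85 grasp stand [-0.14    0.0502  0.1593] F stand [ -7.2 -12.7   3.7] w 0.0214 gf 52.2 q [-0.26  0.18  2.05  0.44  0.24  1.02]
```

The grip is well below where it started and the load still drives it down, so the pawl is clear. Continuing down.

```bash
python3 -m pendant '[{"tx":-0.0031,"ty":0.0057,"tz":0.0037,"ax":0,"ay":0,"az":0,"gripper":0.1},{"tx":-0.0058,"ty":0.0119,"tz":0.0069,"ax":0,"ay":0,"az":0,"gripper":0.1},{"tx":-0.0081,"ty":0.0185,"tz":0.0096,"ax":0,"ay":0,"az":0,"gripper":0.1},{"tx":-0.01,"ty":0.0254,"tz":0.0119,"ax":0,"ay":0,"az":0,"gripper":0.1},{"tx":-0.0114,"ty":0.0325,"tz":0.0136,"ax":0,"ay":0,"az":0,"gripper":0.1}]'
python3 -c "from h import *;where()"
python3 -m pendant '[{"tx":-0.001,"ty":0.0073,"tz":0.0011,"ax":0,"ay":0,"az":0,"gripper":0.1},{"tx":-0.0014,"ty":0.0148,"tz":0.0017,"ax":0,"ay":0,"az":0,"gripper":0.1},{"tx":-0.0014,"ty":0.0223,"tz":0.0017,"ax":0,"ay":0,"az":0,"gripper":0.1},{"tx":-0.001,"ty":0.0298,"tz":0.0011,"ax":0,"ay":0,"az":0,"gripper":0.1},{"tx":0,"ty":0.0371,"tz":0,"ax":0,"ay":0,"az":0,"gripper":0.1},{"tx":0,"ty":0.0371,"tz":0,"ax":0,"ay":0,"az":0,"gripper":0.1}]'
python3 -c "from h import *;where()"
```

```text
time: 7.35
position: [0.5529, -0.12, 0.1286]
ee_rot: [0.937, -0.051, 0.344, 0.019]
wrist_force: [-35.4, -8.2, 27.8]
grip_width: 0.0211
gripper_force: 55.8
t 7.35 grasp stand [-0.1399  0.017   0.143 ] F stand [-34.3 -11.9  27.8] w 0.0211 gf 55.8 q [-0.34  0.22  2.06  0.71  0.23  0.69]
time: 7.95
position: [0.549, -0.1555, 0.1298]
ee_rot: [0.937, -0.05, 0.345, 0.018]
wrist_force: [-40.0, 11.5, 38.5]
grip_width: 0.0215
gripper_force: 57.6
t 7.95 grasp stand [-0.14   -0.0188  0.1443] F stand [-40.9   7.2  38.5] w 0.0215 gf 57.6 q [-0.43  0.23  2.04  0.82  0.28  0.52]
```

```bash
python3 -m pendant '[{"tx":0,"ty":0,"tz":-0.003,"ax":0,"ay":0,"az":0,"gripper":0.1},{"tx":0.0005,"ty":0.0025,"tz":-0.005,"ax":0,"ay":0,"az":0,"gripper":0.1},{"tx":0.001,"ty":0.005,"tz":-0.006,"ax":0,"ay":0,"az":0,"gripper":0.1},{"tx":0.0018,"ty":0.0085,"tz":-0.007,"ax":0,"ay":0,"az":0,"gripper":0.1},{"tx":0.0026,"ty":0.0115,"tz":-0.0075,"ax":0,"ay":0,"az":0,"gripper":0.1},{"tx":0.0026,"ty":0.0115,"tz":-0.0075,"ax":0,"ay":0,"az":0,"gripper":0.1}]'
python3 -c "from h import *;where()"
```

```text
time: 8.55
position: [0.5466, -0.1671, 0.1353]
ee_rot: [0.937, -0.05, 0.344, 0.019]
wrist_force: [32.8, -5.3, -19.1]
grip_width: 0.0211
gripper_force: 53.5
t 8.55 grasp stand [-0.1412 -0.0305  0.1498] F stand [ 33.1  -1.9 -19.1] w 0.0211 gf 53.5 q [-0.46  0.22  2.03  0.81  0.31  0.52]
```

```bash
python3 -m pendant '[{"tx":0,"ty":0.001,"tz":0.002,"ax":0,"ay":0,"az":0,"gripper":0.1},{"tx":0,"ty":0.0025,"tz":0.002,"ax":0,"ay":0,"az":0,"gripper":0.1},{"tx":0,"ty":0.004,"tz":0.002,"ax":0,"ay":0,"az":0,"gripper":0.1},{"tx":0,"ty":0.004,"tz":0.002,"ax":0,"ay":0,"az":0,"gripper":0.1}]'
python3 -c "from h import *;where()"
```

```text
time: 8.95
position: [0.5469, -0.1676, 0.1348]
ee_rot: [0.938, -0.048, 0.344, 0.016]
wrist_force: [-3.0, 27.5, 18.1]
grip_width: 0.0211
gripper_force: 59.8
t 8.95 grasp stand [-0.1408 -0.0311  0.1493] F stand [-5.9 27.  18.1] w 0.0211 gf 59.8 q [-0.46  0.22  2.03  0.82  0.32  0.5 ]
```

On the stop: 27 N and no further travel. Now I'll unload, release and retract.

```bash
python3 -m pendant '[{"tx":0,"ty":-0.0025,"tz":0,"ax":0,"ay":0,"az":0,"gripper":0.1},{"tx":0,"ty":-0.0025,"tz":0,"ax":0,"ay":0,"az":0,"gripper":0.1},{"tx":0,"ty":-0.0025,"tz":0,"ax":0,"ay":0,"az":0,"gripper":0.7},{"tx":0,"ty":-0.0025,"tz":0,"ax":0,"ay":0,"az":0,"gripper":0.7},{"tx":0,"ty":-0.0025,"tz":0,"ax":0,"ay":0,"az":0,"gripper":0.7},{"tx":0,"ty":-0.0025,"tz":0,"ax":0,"ay":0,"az":0,"gripper":0.7},{"tx":0,"ty":-0.0025,"tz":0,"ax":0,"ay":0,"az":0,"gripper":0.7},{"tx":0,"ty":-0.0025,"tz":-0.03,"ax":0,"ay":0,"az":0,"gripper":0.7},{"tx":0,"ty":-0.0025,"tz":-0.08,"ax":0,"ay":0,"az":0,"gripper":0.7},{"tx":0,"ty":-0.0025,"tz":-0.13,"ax":0,"ay":0,"az":0,"gripper":0.7},{"tx":0,"ty":-0.0025,"tz":-0.13,"ax":0,"ay":0,"az":0,"gripper":0.7},{"tx":0,"ty":-0.0025,"tz":-0.13,"ax":0,"ay":0,"az":0,"gripper":0.7}]'
python3 - <<'E'
from h import *
import cv2
where()
d=r.snapshot("wrist");cv2.imwrite("pics/w6.png",d["image"][:,:,::-1])
rel([-.30,-.05,.40],.7);rel([-.30,-.05,.40],0);rel([-.1,-.05,.40],0);rel([-.1,-.05,.299],0)
E
```

```text
time: 10.15
position: [0.4631, -0.1594, 0.2326]
ee_rot: [0.938, -0.05, 0.344, 0.019]
wrist_force: [0.6, -0.3, -0.3]
grip_width: 0.0597
gripper_force: 0.0
t 10.15 grasp stand [-0.225  -0.0317  0.247 ] F stand [ 0.6 -0.2 -0.3] w 0.0597 gf 0.0 q [-0.54 -0.13  2.13  0.54  0.56  0.75]
[-0.3  -0.05  0.4 ] t [ 0.0421  0.0186 -0.1664] a [ 0. -0. -0.] world [ 0.387 -0.17   0.385]
[-0.3  -0.05  0.4 ] t [ 0.0298  0.0186 -0.1709] a [ 0.  -0.7 -0. ] world [ 0.374 -0.168  0.381]
[-0.1  -0.05  0.4 ] t [ 0.1828  0.0185 -0.042 ] a [ 0.  -0.7 -0. ] world [ 0.573 -0.19   0.381]
[-0.1   -0.05   0.299] t [0.1177 0.0185 0.0352] a [ 0.  -0.7 -0. ] world [ 0.573 -0.19   0.28 ]
```

View pics/w6.png

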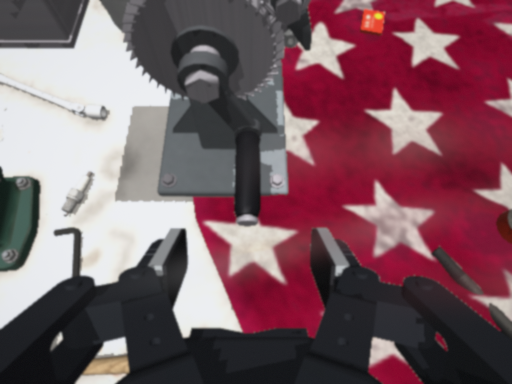

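The case is down, with the grip at (247,180) swung to the right, and the pawl stands off the wheel near (270,10). Next I'll flip the lever back.

```bash
python3 -m pendant '[{"tx":0.014,"ty":0.006,"tz":-0.045,"ax":0,"ay":0,"az":0,"gripper":0.45},{"tx":0.024,"ty":0.012,"tz":-0.09,"ax":0,"ay":0,"az":0,"gripper":0.45},{"tx":0.036,"ty":0.0185,"tz":-0.135,"ax":0,"ay":0,"az":0,"gripper":0.45},{"tx":0.03,"ty":0.0185,"tz":-0.171,"ax":0,"ay":-0.14,"az":0,"gripper":0.45},{"tx":0.03,"ty":0.0185,"tz":-0.171,"ax":0,"ay":-0.28,"az":0,"gripper":0.45},{"tx":0.03,"ty":0.0185,"tz":-0.171,"ax":0,"ay":-0.42,"az":0,"gripper":0.45},{"tx":0.03,"ty":0.0185,"tz":-0.171,"ax":0,"ay":-0.56,"az":0,"gripper":0.45},{"tx":0.03,"ty":0.0185,"tz":-0.171,"ax":0,"ay":-0.7,"az":0,"gripper":0.45},{"tx":0.183,"ty":0.0185,"tz":-0.042,"ax":0,"ay":-0.7,"az":0,"gripper":0.45},{"tx":0.183,"ty":0.0185,"tz":-0.042,"ax":0,"ay":-0.7,"az":0,"gripper":0.45},{"tx":0.183,"ty":0.0185,"tz":-0.042,"ax":0,"ay":-0.7,"az":0,"gripper":0.45},{"tx":0.183,"ty":0.0185,"tz":-0.042,"ax":0,"ay":-0.7,"az":0,"gripper":0.45},{"tx":0.183,"ty":0.0185,"tz":-0.042,"ax":0,"ay":-0.7,"az":0,"gripper":0.45},{"tx":0.183,"ty":0.0185,"tz":-0.042,"ax":0,"ay":-0.7,"az":0,"gripper":0.45}]' 20
python3 - <<'E'
from h import *
where();rel([-.1,-.05,.299],0);rel([-.1,-.0925,.299],0)
E
```

```text
time: 11.6
position: [0.5749, -0.1893, 0.377]
ee_rot: [0.999, -0.052, -0.003, -0.001]
wrist_force: [-1.1, 0.9, 0.3]
grip_width: 0.0383
gripper_force: 0.0
t 11.6 grasp stand [-0.0983 -0.0497  0.396 ] F stand [-1.2  0.8  0.3] w 0.0383 gf 0.0 q [-0.38  0.38  1.09  0.    1.68  1.3 ]
[-0.1   -0.05   0.299] t [-0.001   0.0006  0.097 ] a [-0.002  0.006  0.001] world [ 0.573 -0.19   0.28 ]
[-0.1   -0.092  0.299] t [-0.0011  0.0431  0.0969] a [-0.002  0.006  0.001] world [ 0.569 -0.232  0.28 ]
```

```bash
python3 -m pendant '[{"tx":0,"ty":0,"tz":0.04,"ax":0,"ay":0,"az":0,"gripper":0.45},{"tx":0,"ty":0,"tz":0.08,"ax":0,"ay":0,"az":0,"gripper":0.45},{"tx":0,"ty":0,"tz":0.1,"ax":0,"ay":0,"az":0,"gripper":0.45},{"tx":0,"ty":0,"tz":0.1,"ax":0,"ay":0,"az":0,"gripper":0.45},{"tx":0,"ty":0.01,"tz":0.1,"ax":0,"ay":0,"az":0,"gripper":0.45},{"tx":0,"ty":0.02,"tz":0.1,"ax":0,"ay":0,"az":0,"gripper":0.45},{"tx":0,"ty":0.03,"tz":0.1,"ax":0,"ay":0,"az":0,"gripper":0.45},{"tx":0,"ty":0.036,"tz":0.1,"ax":0,"ay":0,"az":0,"gripper":0.45},{"tx":0,"ty":0.042,"tz":0.1,"ax":0,"ay":0,"az":0,"gripper":0.45},{"tx":0,"ty":0.045,"tz":0.1,"ax":0,"ay":0,"az":0,"gripper":0.45},{"tx":0,"ty":0.045,"tz":0.1,"ax":0,"ay":0,"az":0,"gripper":0.45}]'
python3 -c "from h import *;where()"
```

```text
time: 12.7
position: [0.5692, -0.2307, 0.2811]
ee_rot: [0.999, -0.052, -0.001, -0.004]
wrist_force: [0.6, 28.2, 1.4]
grip_width: 0.0386
gripper_force: 14.2
t 12.7 grasp stand [-0.0997 -0.0915  0.3001] F stand [-2.3 28.1  1.4] w 0.0386 gf 14.2 q [-0.45  0.42  1.25  0.01  1.48  1.23]
```

```bash
python3 -m pendant '[{"tx":0,"ty":-0.013,"tz":0,"ax":0,"ay":0,"az":0,"gripper":0.45},{"tx":0,"ty":-0.013,"tz":0,"ax":0,"ay":0,"az":0,"gripper":0.45},{"tx":0,"ty":-0.013,"tz":-0.05,"ax":0,"ay":0,"az":0,"gripper":0.45},{"tx":0,"ty":-0.013,"tz":-0.1,"ax":0,"ay":0,"az":0,"gripper":0.45},{"tx":0,"ty":-0.013,"tz":-0.1,"ax":0,"ay":0,"az":0,"gripper":0.45},{"tx":-0.1,"ty":-0.013,"tz":-0.1,"ax":0,"ay":0,"az":0,"gripper":0.45},{"tx":-0.2,"ty":0.09,"tz":-0.1,"ax":0,"ay":0,"az":0,"gripper":0.45},{"tx":-0.2,"ty":0.09,"tz":-0.1,"ax":0,"ay":0,"az":0,"gripper":0.45},{"tx":-0.2,"ty":0.09,"tz":-0.1,"ax":0,"ay":0,"az":0,"gripper":0.45},{"tx":-0.2,"ty":0.09,"tz":-0.1,"ax":0,"ay":0,"az":0,"gripper":0.45},{"tx":-0.2,"ty":0.09,"tz":-0.1,"ax":0,"ay":0,"az":0,"gripper":0.45}]'
python3 - <<'E'
from h import *
import cv2
where();c=cams()
a=cv2.imread("pics/top0.png")
# thumb pin check: is the pin area in both views the same as at the start (flip_lever = 0)?
for n in c:
    a=cv2.imread(f"pics/{n}0.png").astype(int);b=c[n]["image"][:,:,::-1].astype(int)
    def px(f):
        p=P(c[n])@np.r_[W([-.110,-.057-.045*np.cos(1.047+f),.26+.045*np.sin(1.047+f)]),1];return p[:2]/p[2]
    for f in(0,.7):
        u,v=px(f).round().astype(int);print(n,f,u,v,"mean abs diff",abs(a-b)[v-3:v+4,u-3:u+4].mean().round(1))
E
```

```text
time: 13.8
position: [0.3574, -0.3045, 0.3821]
ee_rot: [0.998, -0.055, 0.0, 0.001]
wrist_force: [0.7, 0.1, -0.6]
grip_width: 0.0382
gripper_force: 0.0
t 13.8 grasp stand [-0.3025 -0.1872  0.4011] F stand [ 0.7  0.2 -0.6] w 0.0382 gf 0.0 q [-0.78  0.04  1.48 -0.    1.62  0.9 ]
scene 0 277 140 mean abs diff 0.8
scene 0.7 268 144 mean abs diff 1.3
top 0 305 178 mean abs diff 1.2
top 0.7 291 175 mean abs diff 1.8
```

The pin area looks the same as at the start in both views, so the lever is at in. Handing in.

```bash
python3 -c "from workcell import r;print(r.finish_job())"
```

```text
the job is handed in; nothing more can be done
None
```

The case rests on its stop, the flip lever is back at in, the arm is clear and the job is handed in after about 14 s; that the pawl's nose lies in the teeth at the end follows from the lever position and was not measured directly.

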